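# Unclamp the ground bracket and tray it

## Task

The bare-metal angle bracket in the blue grinding fixture is finished. Flip the red-handled toggle clamp over past its centre so that its arm swings up and stays open, then lift the bracket out of the fixture and stand it, flat leg down, on the floor of the blue tray, not the red one; leave the clamp open.

Things in the scene. Friction and masses are not known exactly. Their poses are not given: they have to be found in the camera images.
- clamp (a joint): Clamp lever angle. 0: clamped, red handle upright, steel arm level, its rubber-tipped spindle pressing the bracket's flat leg. Grows as the handle is pushed away from the bracket and the arm swings up; stop at 1.7 (handle just past level). Tips over centre by its weight: let go below 0.8 it falls back to 0; beyond 0.8 (go to 1.0) it flips by itself to 1.7 and stays. 10 N on the handle does it.
- clamp_handle (a point): Centre of the red handle, 16 x 30 x 70 mm (x, y, z), rigid with the arm. z: along the handle, away from the hinge pin 60 mm off along -z, 66 mm above the bench. Pin along y. The arm runs 128 mm from the pin along -x. Clamped: handle spans 91 to 161 mm above the bench, push it along +x (level); on its -x side only the arm lies below (top 79 mm), +x side is free. Fixture is bolted down.
- bracket_grip (a point): Bare-metal L bracket, 8 mm thick, 0.35 to 0.6 kg: point in the middle of its upright leg, 42 mm above its underside, 28 below its top. Upright leg 8 x 60 x 70 mm (x, y, z up). Flat leg 60 x 60 x 8 runs along +x to 56 mm from here (footprint centre 26 mm along +x). Stands on the fixture's base, 16 mm above the bench, between 6 mm studs: grip across x from above, lift straight up.
- blue_tray: Blue open tray, fixed, 150 x 170 mm outside (x, y), walls 4 mm thick and 26 mm tall, floor 4 mm thick. Origin: centre of its underside, on the bench; z up. An equal red tray with a rust-brown bracket in it stands nearby; the two may change places.
Mind the look-alikes: they are no part of the job. What is shaped like the blue_tray but black or turquoise is not meant.

How it is judged:
By the outcome, as a careful person would: the job done as asked, in the order asked, and still so for the second after the job is handed in, with the robot touching nothing.
It also fails if it takes over 51 s, if anything falls off the work surface, if the arm or the gripper's body presses on something with over 40 N, if the wrist force passes 120 N, or if a joint passes its speed limit or range.

## Robot

A 7-joint arm with a two-finger parallel gripper is mounted at the origin on the work surface. World frame = base frame: x ahead of the robot, y to its left, z up, the work surface at z = 0. Lengths are in m, angles in degrees, forces in N, time in s.
With the tool pointing down it reaches from about 0.35 to 0.775 m from the base axis. Payload 3.1 kg.
Tool frame: the origin (TCP) lies on the centre line of the jaws, within the pads' length; the fingertips stand 17 mm ahead of it and the grasp point (between the pads) lies 2 mm behind it (robot.tip_reach is the distance from the TCP to the fingertips, in m); z points along the fingers, y is the line along which they close (so a half turn about z gives the same grasp; the last joint's range is limited). The gripper opens to 85 mm and grips with 20 to 120 N. Pads are 22 mm wide; open, the fingers measure 114 mm over their backs; the gripper's body (76 mm by 85 mm) begins 54 mm behind the grasp point. The pads swing forward as they close: fully open they stand 13 mm farther back than shut.
Start: joints at [74.502, 17.813, 0.802, 86.603, -0.252, 75.585, -1.558], TCP at [0.125, -0.536, 0.248] pointing down, gripper open.
Joint ranges: [-154.91, 154.91], [-16.99, 109.72], [-72.82, 74.43], [7.12, 147.25], [-82.49, 262.49], [11.32, 116.49], [-174.64, 174.64]. Speed limits (degrees/s): [159.86, 159.86, 180, 180, 180, 180, 180].

## Interface

Orientations are given as [roll, pitch, yaw] about the fixed x, y, z axes, in that order (R = Rz(yaw) Ry(pitch) Rx(roll)).
In Python, from station import robot, fingers, vision, workorder, recognise gives the robot as it stands. Calls block until the motion is done:
- robot.move_to(position, orientation): joint-space move of the TCP to a pose.
- robot.line_to(position, orientation=None, velocity=0.15, f_stop=None): straight line of the TCP; orientation=None keeps the orientation; velocity is the mean speed in m/s. With f_stop (N) it stops when the force on the tool has changed by that much, and returns True; else False.
- robot.move_j(angles): joint-space move.
- fingers.gripper_to(opening, force=None): opening from 0.0 (shut) to 1.0 (fully open); force is the grip in N (None keeps the last); returns when the fingers have stopped.
- robot.pause(seconds).
- robot.inverse_kinematics(position, orientation): joint angles nearest the present ones, or None.
- vision.grab_frame(name): name is "side" or "top"; returns the picture (420x560x3 uint8, red, green, blue); there is no depth.
- vision.calibration(name): a dict with "mtx" (3x3 intrinsics, pixels), "extrinsics" (4x4, takes a point from world to camera coordinates). Camera axes: x right, y up, looking along -z (the intrinsics and any distortion apply to the point x, -y, -z); pixel columns grow to the right and rows downward; lengths in m; the calibration is good to about 2 mm. A picture is of the moment at which its call begins. calibration takes no time and is no camera call.
A pose or a line that the arm cannot do raises robot.PlanningError and nothing moves.
- workorder.close_job(): hands the job in; it is judged then, once.
Trained networks look in the newest picture that a camera, given by its name, has taken for a name from the list of things; names that differ only in an ending like _2 or _b are one class to them, and where a whole thing is asked for, a point or a joint stands for the part that bears it (a point fixed in the world has none). Each returns a list of dicts, best first, with "p" (0 to 1); they miss things now and then, are a little off and sometimes report something else, mostly with a low value. They report only what shows in the picture. A call takes as long as a camera call. They do not tell look-alikes from the thing itself.
- recognise(label, camera): "rect" ([centre column, centre row, width, height] in pixels, round what is visible of it).
Readings, each from a call of its own:
- robot.current_time_s(): time.
- robot.current_joint_positions(): joint angles.
- robot.current_dq(): joint speeds.
- robot.current_joint_torque(): joint torques, N m.
- robot.current_tool_pos(): TCP position.
- robot.current_eef_rot(): TCP orientation.
- robot.current_contact_force(): force on the tool from outside, world axes, zero at the start.
- robot.current_torque(): the same for the moment, N m.
- robot.current_finger_gap(): opening from 0.0 (shut) to 1.0 (fully open).
- robot.current_gripper_force(): force on a finger pad.
Only numpy, scipy, OpenCV 4.12 (cv2) and the standard library are available. Lean on these libraries where they do the work, as an engineer would, in place of code of your own. Each camera call takes 0.05 s, during which the arm holds its last target. There are 200 camera calls.

## Working session

There is one attempt and no reset: what is moved stays moved. The work goes in short steps, each a Python script; the robot and the scene stay as the last script left them, time stands still between calls to the robot, and variables do not carry over. Pictures are saved under pics/ and viewed, at most 10 in all, crops included, and the job is handed in when it is done.

```bash
mkdir -p pics; cat > h.py <<'E'
from station import robot, fingers, vision, workorder, recognise
import numpy as np, cv2
def cal(n):
    c=vision.calibration(n); return np.array(c["mtx"]),np.array(c["extrinsics"]),c
def proj(n,P):
    K,E,_=cal(n); p=(E@np.c_[np.atleast_2d(P),np.ones(len(np.atleast_2d(P)))].T)[:3]
    p=K@(p*np.array([[1],[-1],[-1]])); return (p[:2]/p[2]).T
def back(n,uv,z):
    K,E,_=cal(n); d=np.linalg.inv(K)@[uv[0],uv[1],1]; d=E[:3,:3].T@(d*[1,-1,-1]); o=-E[:3,:3].T@E[:3,3]
    return o+d*(z-o[2])/d[2]
E
python3 - <<'E'
from h import *
ims=[]
for n in("top","side"):
    im=vision.grab_frame(n); cv2.imwrite(f"pics/{n}0.png",im[:,:,::-1])
    for l in("clamp","clamp_handle","bracket_grip","blue_tray"):
        for r in recognise(l,n): print(n,l,round(r["p"],2),np.round(r["rect"]), back(n,r["rect"][:2],0.03).round(3))
    print(cal(n)[2])
print(robot.current_time_s(),robot.current_eef_rot())
E
```

```text
top clamp 0.75 [176. 179.  47.  30.] [0.53 0.16 0.03]
top clamp_handle 0.96 [177. 182.  51.  26.] [0.52  0.157 0.03 ]
top bracket_grip 0.85 [203. 190.  23.  25.] [0.495 0.077 0.03 ]
top bracket_grip 0.26 [311. 148.  53.  46.] [ 0.621 -0.259  0.03 ]
top blue_tray 0.84 [313. 150.  51.  49.] [ 0.617 -0.265  0.03 ]
top blue_tray 0.6 [393. 219.  64.  55.] [ 0.396 -0.502  0.03 ]
top blue_tray 0.57 [329. 288.  57.  54.] [ 0.192 -0.301  0.03 ]
{'mtx': array([[488.83470415,   0.        , 282.07632435],
       [  0.        , 488.83470415, 204.24442088],
       [  0.        ,   0.        ,   1.        ]]), 'extrinsics': array([[-0.01725521, -0.99977985,  0.01193779, -0.15746204],
       [ 0.98964614, -0.01537639,  0.14270278, -0.44948787],
       [-0.1424878 ,  0.01427655,  0.98969359, -1.45701506],
       [ 0.        ,  0.        ,  0.        ,  1.        ]])}
side clamp 0.59 [239. 321.  43.  53.] [0.523 0.122 0.03 ]
side clamp_handle 0.7 [239. 323.  41.  52.] [0.524 0.127 0.03 ]
side bracket_grip 0.65 [257. 299.  36.  43.] [0.491 0.061 0.03 ]
side blue_tray 0.92 [225. 201.  64.  51.] [ 0.62  -0.249  0.03 ]
side blue_tray 0.82 [375. 202.  55.  54.] [ 0.198 -0.283  0.03 ]
side blue_tray 0.61 [305. 151.  60.  47.] [ 0.407 -0.477  0.03 ]
side blue_tray 0.57 [223. 145.  51.  40.] [ 0.664 -0.483  0.03 ]
{'mtx': array([[507.67320045,   0.        , 281.70448199],
       [  0.        , 507.67320045, 212.6854056 ],
       [  0.        ,   0.        ,   1.        ]]), 'extrinsics': array([[-0.99570765, -0.09237017, -0.00583314,  0.43395567],
       [ 0.06594618, -0.75226704,  0.65554969, -0.21444093],
       [-0.06494131,  0.65235117,  0.75512951, -1.25039799],
       [ 0.        ,  0.        ,  0.        ,  1.        ]])}
0.5 [-1.79995727e+02  1.97696987e-03  1.31145461e+01]
```

View pics/top0.png

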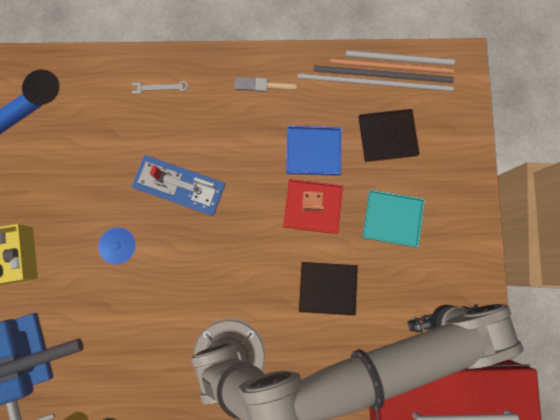

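View pics/side0.png

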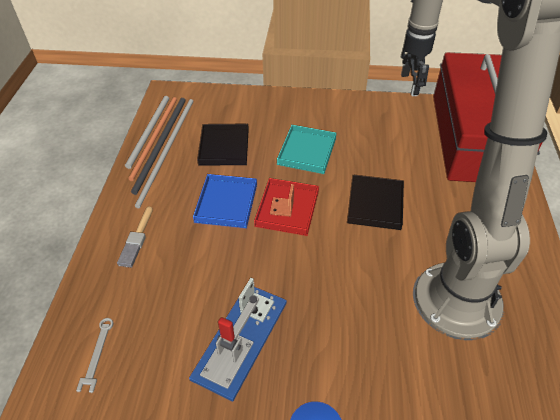

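Blue tray candidates: (313,150) blue; (388,135) and (328,288) black; (393,218) turquoise; (313,206) red with the rust bracket. The blue one at (313,150) fits. The bracket to take is the bare-metal one in the fixture, around (203,190). One enlarged crop will confirm both.

```bash
python3 - <<'E'
import cv2,numpy as np
t=cv2.imread("pics/top0.png");s=cv2.imread("pics/side0.png")
a=cv2.resize(t[145:225,125:235],None,fx=5,fy=5,interpolation=3)   # 550x400
b=cv2.resize(s[270:400,180:300],None,fx=4.5,fy=4.5,interpolation=3)
cv2.imwrite("pics/c1.png",a)
c=np.zeros((600,800,3),np.uint8); c[:585,:540]=b
d=cv2.resize(t[120:180,280:345],None,fx=4,fy=4); c[:240,540:800]=d
e=cv2.resize(s[170:230,190:255],None,fx=4,fy=4); c[250:490,540:800]=e
cv2.imwrite("pics/c2.png",c)
E
```

```text
(no output)
```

View pics/c1.png

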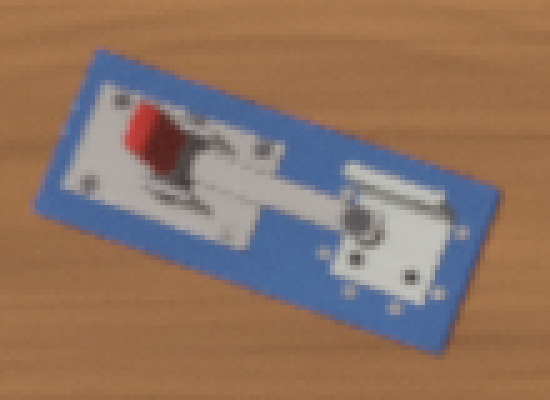

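View pics/c2.png

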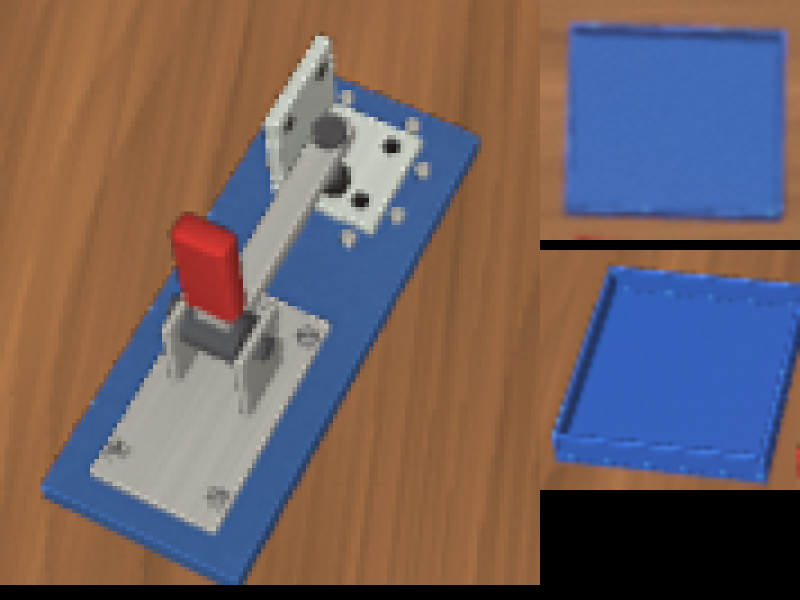

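```bash
python3 - <<'E'
from h import *
T=lambda u,v:((u+.5)/5-.5+125,(v+.5)/5-.5+145)
S=lambda u,v:((u+.5)/4.5-.5+180,(v+.5)/4.5-.5+270)
for n in("top","side"):
    E=cal(n)[1]; print(n,(-E[:3,:3].T@E[:3,3]).round(3))
def f(nm,n,uv,z): print(nm,n,back(n,uv,z)[:2].round(4))
for p in[(98,50),(502,188),(442,354),(35,212)]: f("base","top",T(*p),.016)
for p in[(335,72),(480,140),(238,584),(42,488)]: f("base","side",S(*p),.016)
f("handle","top",T(142,128),.161); f("handle","side",S(206,228),.161)
for p in[(345,166),(446,200)]: f("uprtop","top",T(*p),.086)
for p in[(324,38),(269,125)]: f("uprtop","side",S(*p),.086)
for p in[(330,272),(425,304)]: f("flat end","top",T(*p),.024)
for p in[(420,140),(373,233)]: f("flat end","side",S(*p),.024)
t=lambda u,v:((u+.5)/4-.5+280,(v+.5)/4-.5+120)
s=lambda u,v:((u-540+.5)/4-.5+190,(v-250+.5)/4-.5+170)
for p in[(572-540,24),(785-540,31),(781-540,218),(566-540,212)]: f("tray","top",t(*p),.026)
for p in[(610,268),(802,287),(768,460),(556,433)]: f("tray","side",s(*p),.026)
E
```

```text
top [ 0.235 -0.144  1.508]
side [0.365 0.694 1.087]
base top [0.6124 0.2623]
base top [0.5211 0.0107]
base top [0.418  0.0475]
base top [0.5103 0.2987]
base side [0.5035 0.014 ]
base side [0.4199 0.0499]
base side [0.5127 0.2999]
base side [0.6146 0.2622]
handle top [0.5305 0.1972]
handle side [0.5324 0.194 ]
uprtop top [0.5223 0.0961]
uprtop top [0.5009 0.0364]
uprtop side [0.5028 0.0382]
uprtop side [0.5237 0.0928]
flat end top [0.4688 0.1152]
flat end top [0.448 0.057]
flat end side [0.4516 0.0576]
flat end side [0.4701 0.1151]
tray top [ 0.6967 -0.1866]
tray top [ 0.6888 -0.3537]
tray top [ 0.5393 -0.3454]
tray top [ 0.5465 -0.1791]
tray side [ 0.6908 -0.354 ]
tray side [ 0.5463 -0.3466]
tray side [ 0.5484 -0.1801]
tray side [ 0.6975 -0.1914]
```

The points agree between the two views: base yaw is 70°, the pin is at about (0.531, 0.196), the bracket grip at (0.513, 0.067) with its x axis at 160°, and the blue tray at (0.619, −0.267). Next I push the clamp over.

```bash
cat >> h.py <<'E'
c=np.array([np.cos(np.radians(70)),np.sin(np.radians(70))]); pin=np.array([.5315,.1955]); O=[180,0,70]
grip=np.array([.5126,.067]); tray=np.array([.6195,-.267])
def P(xf,zp): return [*(pin+(xf-.011)*c),.066+zp+.017]
def status(m): print(m,round(robot.current_time_s(),2),np.round(robot.current_tool_pos(),4),np.round(robot.current_contact_force(),1),round(robot.current_finger_gap(),3))
E
python3 - <<'E'
from h import *
fingers.gripper_to(0.0)
robot.move_to(P(-.03,.13),O); status("above")
robot.line_to(P(-.03,.058),velocity=.12); status("down")
robot.line_to(P(.045,.05),velocity=.1); status("push")
robot.line_to(P(.12,.05),velocity=.15); status("over")
robot.line_to(P(.12,.15),velocity=.25)
fingers.gripper_to(.7)
robot.move_to([*grip,.20],O); status("above bracket")
for n in("top","side"):
    im=vision.grab_frame(n); cv2.imwrite(f"pics/{n}1.png",im[:,:,::-1])
t=cv2.imread("pics/top1.png");s=cv2.imread("pics/side1.png")
o=np.zeros((560,800,3),np.uint8); o[:360,:400]=cv2.resize(t[135:225,130:230],None,fx=4,fy=4); o[:,400:]=cv2.resize(s[240:380,190:290],None,fx=4,fy=4)
cv2.imwrite("pics/c3.png",o)
E
```

```text
above 4.08 [0.518  0.1556 0.2127] [-0.5 -0.3 -0.4] -0.0
down 4.83 [0.5179 0.1573 0.1416] [-0.4 -0.2  0.6] 0.0
push 5.73 [0.5432 0.2272 0.1332] [-0.4 -0.3 -0.4] 0.0
over 6.38 [0.5688 0.2969 0.1328] [ 0.6 -0.3  1.1] 0.001
above bracket 8.48 [0.5131 0.0686 0.2007] [ 0.5  0.1 -0.1] 0.697
```

View pics/c3.png

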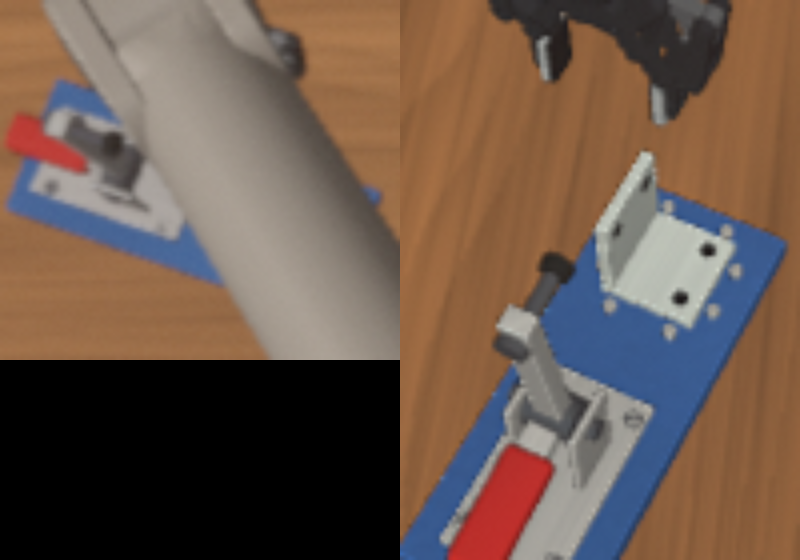

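The clamp is open: handle down at about (490,510) in the side crop, arm upright at (545,370), bracket clear at (650,230) under the gripper. Now I grasp and lift.

```bash
python3 - <<'E'
from h import *
print(robot.line_to([*grip,.056],velocity=.12,f_stop=12)); status("down")
fingers.gripper_to(0.0,60); status("grip"); print(robot.current_gripper_force())
robot.line_to([*grip,.16],velocity=.1); status("up")
im=vision.grab_frame("side")
cv2.imwrite("pics/lift.png",cv2.resize(im[200:400,160:340,::-1],None,fx=3,fy=3))
E
```

```text
False
down 9.93 [0.5133 0.0673 0.0568] [-0.8 -0.8  0.4] 0.696
grip 10.45 [0.513  0.067  0.0563] [ 0.5 -0.1  2.1] 0.087
59.23404157161713
up 11.64 [0.512  0.0667 0.1592] [ 0.   0.1 -5.2] 0.088
```

View pics/lift.png

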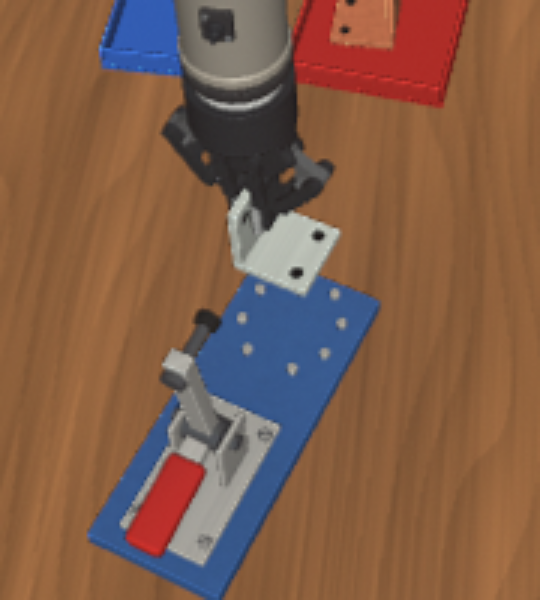

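The bracket is held level and clear of the studs, at (285,240) in the crop. Next I carry it to the blue tray.

```bash
python3 - <<'E'
from h import *
d=np.array([np.cos(np.radians(177.3)),np.sin(np.radians(177.3))]); g=tray-.026*d; O2=[180,0,87.3]
robot.line_to([*grip,.2],velocity=.2)
robot.move_to([*g,.15],O2); status("over tray")
robot.line_to([*g,.056],velocity=.12)
print(robot.line_to([*g,.040],velocity=.02,f_stop=4)); status("set")
fingers.gripper_to(.35); robot.pause(.2)
robot.line_to([*g,.16],velocity=.12); status("up")
robot.move_to([.45,-.1,.3],O2)
for n in("top","side"):
    im=vision.grab_frame(n); cv2.imwrite(f"pics/{n}2.png",im[:,:,::-1])
t=cv2.imread("pics/top2.png");s=cv2.imread("pics/side2.png")
o=np.zeros((480,800,3),np.uint8); o[:,:400]=cv2.resize(t[110:230,265:365],None,fx=4,fy=4); o[:,400:]=cv2.resize(s[170:410,150:350],None,fx=2,fy=2)
cv2.imwrite("pics/c4.png",o)
E
```

```text
over tray 13.41 [ 0.6459 -0.2651  0.1502] [-0.9  0.9 -5.5] 0.089
True
set 14.93 [ 0.6456 -0.2684  0.0444] [-0.9 -0.7  6.1] 0.086
up 16.62 [ 0.6449 -0.2683  0.1588] [-0.6  0.  -0.2] 0.349
```

View pics/c4.png

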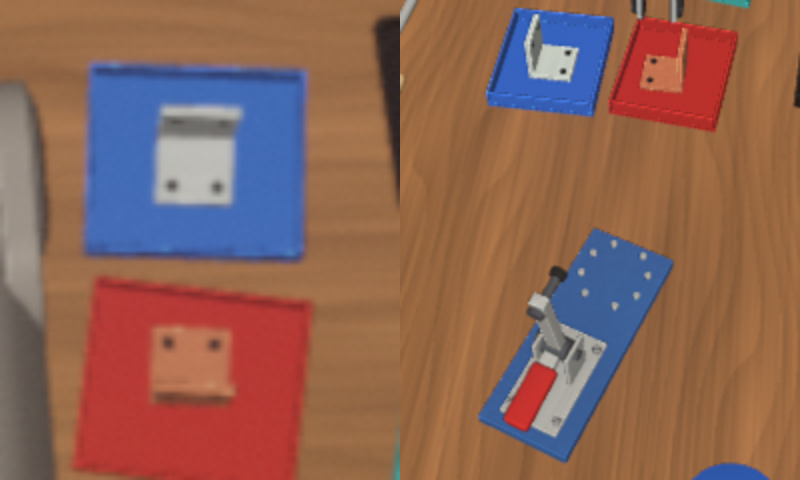

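The bare-metal bracket stands flat leg down in the blue tray at (195,155), and the clamp is still open at (545,350). The robot is touching nothing.

```bash
python3 -c "
from h import *
print(workorder.close_job())"
```

```text
the job is handed in; nothing more can be done
None
```

The clamp is flipped open and stayed open, the bare-metal bracket stands flat leg down on the floor of the blue tray, and the job was handed in after roughly 18 s of the 51 s allowed.

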